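# Open the large dosing pump

### The job

Two detergent dosing pumps lie on their backs on the laundromat's service counter. Take the loose round cover off the larger pump by its grip bar and set it down flat in the steel parts tray, grip bar up, lowering it into the tray rather than dropping it. Leave the pumps where they lie and the smaller pump's cover on.

Things in the scene. Friction and masses are not known exactly. Their poses are not given: they have to be found in the camera images.
- cover: Loose grey lid of the larger pump, 92 mm across, 60 to 130 g: skirt 10 mm deep (2.5 mm loose round the pump head, no catch), top plate with upper face 15 mm above the origin, grip bar on it 50 mm long, 18 wide, 28 high (15 to 43 mm above the origin). Origin: centre of the skirt's lower edge; x along the bar, z up. Starts seated, origin 77 mm above the pump's underside.
- pump: The larger dosing pump: orange box 130 (x) by 120 (y) by 75 mm high, loose on its back, 1.3 kg; on top a black round head 81 mm across, 12 mm high, under the cover. Two white hose nipples on its -x side. Origin: centre of its underside, z up. It, the smaller pump and the tray take three places in a row from left to right, in any order.
- tray: Steel parts tray, shallow and empty, loose on the counter: 160 x 160 mm outside, 16 mm high, walls and floor 5 mm thick. Origin: centre of its underside; the inner floor is 5 mm above it; z up.
- small_cover: Grey cover of the smaller pump (to be left alone): same shape, 66 mm in diameter, grip bar 40 x 18 x 28 mm. Origin: centre of the skirt's lower edge, x along the bar. It sits on the smaller pump, an orange box 95 x 90 x 60 mm, origin 62 mm above that pump's underside.
Not all that is in view belongs to the job. What is shaped like the cover but green is not meant.

How it is judged:
On the way, in this order (a step that is already met when the one before it is completed fails the run):
1. the larger pump's cover is held in the fingers, lifted at least 30 mm from its seat (z of cover in the frame of pump above 0.107 m and contact force between the fingers and cover above 0.5 N), for 0.2 s.
2. the cover, still held in the fingers, is lowered inside the tray to within 20 mm of its floor (x of cover in the frame of tray between -0.035 and 0.035 m and y of cover in the frame of tray between -0.035 and 0.035 m and z of cover in the frame of tray below 0.025 m and contact force between the fingers and cover above 0.5 N), for 0.1 s.
At the end, for the whole second after the job is handed in: The larger pump's cover lies at rest, grip bar up, flat on the tray's floor (within 5 mm of it, tilt under 10 degrees), its centre within 35 mm of the tray's middle along x and y; the larger pump and the smaller pump's cover are within 20 mm of where they started (x of cover in the frame of tray between -0.035 and 0.035 m and y of cover in the frame of tray between -0.035 and 0.035 m and z of cover in the frame of tray below 0.01 m and angle between cover's own z axis and vertical below 0.17 rad and linear speed of cover below 0.02 m/s and distance of each of pump, small_cover from where it was at the start of the episode below 0.02 m); the robot touches nothing.
It fails at once if the smaller pump's cover is moved more than 20 mm (distance of small_cover from where it was at the start of the episode above 0.02 m).
It fails at once if the larger pump is shoved or lifted more than 20 mm (distance of pump from where it was at the start of the episode above 0.02 m).
It also fails if it takes over 42 s, if anything falls off the work surface, if the arm or the gripper's body presses on something with over 40 N, if the wrist force passes 120 N, or if a joint passes its speed limit or range.

### The arm

A 7-joint arm with a two-finger parallel gripper is mounted at the origin on the work surface. World frame = base frame: x ahead of the robot, y to its left, z up, the work surface at z = 0. Lengths are in m, angles in rad, forces in N, time in s.
With the tool pointing down it reaches from about 0.425 to 0.875 m from the base axis. Payload 8.4 kg.
Tool frame: the origin (TCP) lies at the very end of the fingers, on their centre line; the grasp point (between the pads) lies 19 mm behind it (grasp_offset is the distance from the TCP to the grasp point, in m); z points along the fingers, y is the line along which they close (so a half turn about z gives the same grasp; the last joint's range is limited). The gripper opens to 85 mm and grips with 20 to 120 N. Pads are 22 mm wide; open, the fingers measure 114 mm over their backs; the gripper's body (76 mm by 85 mm) begins 54 mm behind the grasp point. The pads swing forward as they close: fully open they stand 13 mm farther back than shut.
Start: joints at [-1.435, 0.333, 0.04, 1.465, -0.013, 1.343, -0.059], TCP at [0.151, 0.632, 0.231] pointing down, gripper open.
Joint ranges: [-2.58, 2.58], [-0.38, 2.09], [-1.3, 1.39], [0.25, 2.4], [-1.5, 4.64], [0.08, 2.09], [-2.65, 2.65]. Speed limits (rad/s): [2.22, 2.22, 2.79, 2.79, 3.14, 3.14, 3.14].

### API

Orientations are given as a rotation vector (axis times angle).
In Python, from workcell import move_to, move_straight, set_joints, set_gripper, wait, solve_ik, grab_frame, camera_model, PlanningError, sign_off, recognise, get_time, get_joints, get_qvel, get_joint_efforts, get_tool_pos, get_tcp_rot, get_force, get_ft_torque, get_gripper_width, get_grip_force, grasp_offset gives the robot as it stands. Calls block until the motion is done:
- move_to(position, orientation): joint-space move of the TCP to a pose.
- move_straight(position, feed=0.15, ori=None): straight line of the TCP; ori=None keeps the orientation; feed is the mean speed in m/s.
- set_joints(angles): joint-space move.
- set_gripper(opening, grasp_force=None): finger opening in m; grasp_force is the grip in N (None keeps the last); returns when the fingers have stopped.
- wait(seconds).
- solve_ik(position, orientation): joint angles nearest the present ones, or None.
- grab_frame(name): name is "scene" or "top" or "wrist"; returns (picture, depth): 384x512x3 uint8, red, green, blue; 384x512 float32, m along the optical axis (not along the pixel's ray), 0 where there is no reading.
- camera_model(name): a dict with "K" (3x3 intrinsics, pixels), "world_to_cam" (4x4, takes a point from world to camera coordinates). Camera axes: x right, y down, z forward; pixel columns grow to the right and rows downward; lengths in m; the calibration is good to about 2 mm. A picture is of the moment at which its call begins: read the wrist's pose just before it. camera_model takes no time and is no camera call; for the wrist camera it gives the pose at the moment of the call.
A pose or a line that the arm cannot do raises PlanningError and nothing moves.
- sign_off(): hands the job in; it is judged then, once.
Trained networks look in the newest picture that a camera, given by its name, has taken for a name from the list of things; names that differ only in an ending like _2 or _b are one class to them, and where a whole thing is asked for, a point or a joint stands for the part that bears it (a point fixed in the world has none). Each returns a list of dicts, best first, with "p" (0 to 1); they miss things now and then, are a little off and sometimes report something else, mostly with a low value. They report only what shows in the picture. A call takes as long as a camera call. They do not tell look-alikes from the thing itself.
- recognise(thing, camera): "position" ([column, row] in pixels, amid what is visible of it).
Readings, each from a call of its own:
- get_time(): time.
- get_joints(): joint angles.
- get_qvel(): joint speeds.
- get_joint_efforts(): joint torques, N m.
- get_tool_pos(): TCP position.
- get_tcp_rot(): TCP orientation.
- get_force(): force on the tool from outside, world axes, zero at the start.
- get_ft_torque(): the same for the moment, N m.
- get_gripper_width(): finger opening in m.
- get_grip_force(): force on a finger pad.
Only numpy, scipy, OpenCV 4.12 (cv2) and the standard library are available. Lean on these libraries where they do the work, as an engineer would, in place of code of your own. Each camera call takes 0.05 s, during which the arm holds its last target. There are 200 camera calls.

## Working session

There is one attempt and no reset: what is moved stays moved. The work goes in short steps, each a Python script; the robot and the scene stay as the last script left them, time stands still between calls to the robot, and variables do not carry over. Pictures are saved under pics/ and viewed, at most 10 in all, crops included, and the job is handed in when it is done.

```bash
mkdir -p pics
cat > h.py <<'E'
import numpy as np, cv2
from workcell import *
def pt(cam,u,v,d,M=None):
    M=M or camera_model(cam); K=np.array(M["K"]); T=np.linalg.inv(np.array(M["world_to_cam"]))
    p=np.array([(u-K[0,2])*d/K[0,0],(v-K[1,2])*d/K[1,1],d]) if np.isscalar(d) else np.stack([(u-K[0,2])*d/K[0,0],(v-K[1,2])*d/K[1,1],d],-1)
    return p@T[:3,:3].T+T[:3,3]
def cloud(cam,dep,M=None):
    v,u=np.mgrid[:384,:512]; return pt(cam,u,v,dep.astype(float),M)
E
python3 - <<'E'
from h import *
out=[]
for c in ["scene","top"]:
    im,d=grab_frame(c); np.savez(f"{c}0.npz",im=im,d=d); out.append(im)
    P=cloud(c,d)
    for t in ["cover","pump","tray","small_cover"]:
        for r in recognise(t,c):
            u,v=map(int,r["position"]); print(c,t,round(r["p"],2),u,v,P[v,u].round(3))
cv2.imwrite("pics/top0.png",out[1][:,:,::-1]);cv2.imwrite("pics/scene0.png",out[0][:,:,::-1])
print(get_time(),get_tcp_rot(),get_tool_pos())
E
```

```text
scene cover 0.97 335 246 [0.623 0.28  0.12 ]
scene cover 0.91 316 327 [0.772 0.345 0.044]
scene cover 0.8 385 217 [0.429 0.326 0.023]
scene cover 0.64 336 194 [0.444 0.189 0.01 ]
scene pump 0.61 329 261 [0.641 0.285 0.075]
scene pump 0.33 259 167 [0.556 0.013 0.103]
scene tray 0.8 162 144 [ 0.618 -0.293  0.006]
scene small_cover 0.85 259 169 [0.556 0.014 0.096]
scene small_cover 0.17 161 144 [ 0.619 -0.296  0.004]
top cover 0.95 207 249 [0.435 0.179 0.041]
top cover 0.9 169 190 [0.591 0.276 0.123]
top cover 0.82 155 145 [0.755 0.341 0.016]
top cover 0.67 153 258 [0.411 0.332 0.044]
top pump 0.88 178 203 [0.561 0.256 0.09 ]
top tray 0.91 369 186 [ 0.62  -0.304  0.005]
top small_cover 0.85 265 213 [0.531 0.012 0.077]
0.5 [-3.67993529e-01 -3.11990420e+00  1.09266584e-04] [0.15118598 0.63213906 0.23127224]
```

View pics/top0.png

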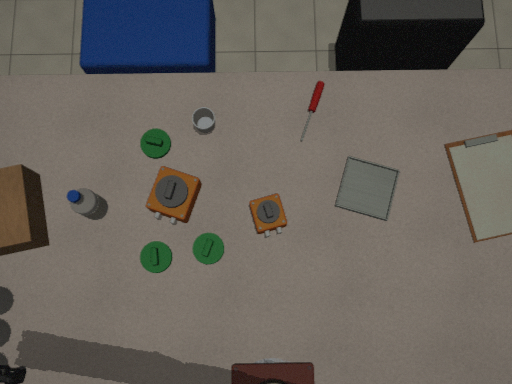

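View pics/scene0.png

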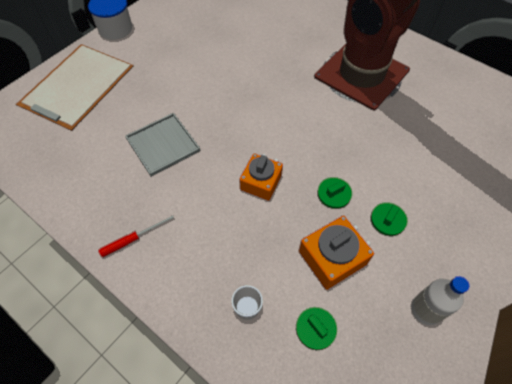

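Top picture: the wanted grey cover is on the larger orange pump at (172,190). Possible mix-ups are the green lids at (155,143), (208,248) and (156,257), and the small pump's grey cover at (268,211). The tray is at (367,187). I choose the grey one at (172,190), which is (335,246) in the scene picture, and will check it with the wrist camera.

```bash
cat >> h.py <<'E'
from scipy.spatial.transform import Rotation as R
def down(yaw): # tool x at yaw, pointing down
    return (R.from_euler('z',yaw)*R.from_euler('x',np.pi)).as_rotvec()
def fit(P,im,xy,z0,z1,r,grey=True):
    m=(np.hypot(P[...,0]-xy[0],P[...,1]-xy[1])<r)&(P[...,2]>z0)&(P[...,2]<z1)
    if grey: m&=(np.ptp(im.astype(int),axis=2)<25)
    q=P[m]; (c,s,a)=cv2.minAreaRect(q[:,:2].astype(np.float32)*1000)
    w,V=np.linalg.eigh(np.cov(q[:,:2].T)); 
    return dict(n=len(q),c=np.round(c,1),s=np.round(s,1),a=round(a,1),yaw=round(np.degrees(np.arctan2(V[1,1],V[0,1])),1),zmed=np.median(q[:,2]).round(4),mean=q.mean(0).round(4))
E
python3 - <<'E'
from h import *
for c in ["scene","top"]:
    f=np.load(c+"0.npz"); P=cloud(c,f["d"]); im=f["im"]
    print(c,"bar",fit(P,im,(.60,.275),.108,.14,.06))
    print(c,"plate",fit(P,im,(.60,.275),.085,.099,.07))
    print(c,"tray",fit(P,im,(.62,-.30),.003,.03,.13))
q=None
move_to([.56,.275,.33],down(np.radians(-15)))
M=camera_model("wrist"); im,d=grab_frame("wrist"); P=cloud("wrist",d,M)
np.savez("w1.npz",im=im,d=d,**{k:np.array(v) for k,v in M.items()})
cv2.imwrite("pics/w1.png",im[:,:,::-1])
print("bar",fit(P,im,(.60,.275),.108,.14,.06));print("plate",fit(P,im,(.60,.275),.085,.099,.07))
for r in recognise("cover","wrist"): u,v=map(int,r["position"]); print(r["p"],u,v,P[v,u].round(3))
print(get_time(),get_joints(),np.array(M["world_to_cam"]).round(3))
E
```

```text
scene bar {'n': 190, 'c': array([597.8, 279. ]), 's': array([18.3, 50.5]), 'a': 73.3, 'yaw': np.float64(163.4), 'zmed': np.float64(0.1191), 'mean': array([0.5997, 0.2795, 0.1183])}
scene plate {'n': 923, 'c': array([598. , 280.2]), 's': array([90.1, 87.5]), 'a': 11.3, 'yaw': np.float64(86.7), 'zmed': np.float64(0.0915), 'mean': array([0.6026, 0.2814, 0.0915])}
scene tray {'n': 2223, 'c': array([ 617. , -293.7]), 's': array([243.2, 235.9]), 'a': 42.7, 'yaw': np.float64(63.1), 'zmed': np.float64(0.0055), 'mean': array([ 0.6157, -0.2935,  0.007 ])}
top bar {'n': 126, 'c': array([596.3, 277.3]), 's': array([18.2, 50.1]), 'a': 75.6, 'yaw': np.float64(164.0), 'zmed': np.float64(0.1184), 'mean': array([0.596 , 0.2768, 0.1181])}
top plate {'n': 637, 'c': array([596.4, 277.1]), 's': array([90.3, 87.4]), 'a': 44.5, 'yaw': np.float64(59.0), 'zmed': np.float64(0.0909), 'mean': array([0.5943, 0.2754, 0.0911])}
top tray {'n': 2643, 'c': array([ 621.9, -301. ]), 's': array([259.1, 251.2]), 'a': 55.1, 'yaw': np.float64(-149.6), 'zmed': np.float64(0.0062), 'mean': array([ 0.6157, -0.3002,  0.0075])}
bar {'n': 514, 'c': array([596.4, 278. ]), 's': array([18. , 49.1]), 'a': 73.2, 'yaw': np.float64(163.3), 'zmed': np.float64(0.1188), 'mean': array([0.5965, 0.2779, 0.1187])}
plate {'n': 2715, 'c': array([596., 278.]), 's': array([90.1, 90.2]), 'a': 4.8, 'yaw': np.float64(71.7), 'zmed': np.float64(0.0911), 'mean': array([0.5979, 0.2776, 0.0911])}
0.76 240 231 [0.434 0.334 0.041]
0.64 245 134 [0.603 0.276 0.119]
0.64 179 37 [0.754 0.335 0.041]
0.55 322 202 [0.452 0.182 0.043]
2.5917 [-1.37585174  0.44663203  1.21661381  1.41275483 -0.41706856  1.56538859
 -2.02203722] [[-0.256 -0.967  0.     0.41 ]
 [-0.921  0.244  0.302  0.379]
 [-0.292  0.077 -0.953  0.615]
 [ 0.     0.     0.     1.   ]]
```

View pics/w1.png

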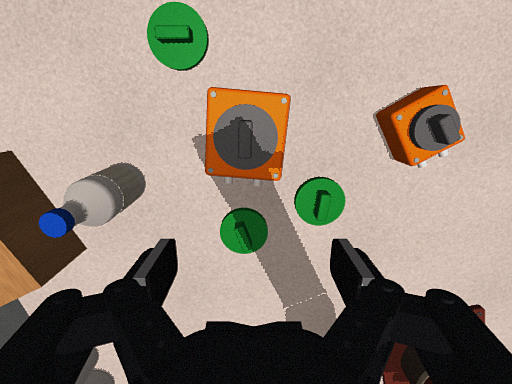

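The crop shows the grey round cover with its bar at (245,135), on the orange pump with two nipples. The green lids at (178,36), (320,201) and (244,230) and the small pump at (436,128) are separate. All three views agree: centre (0.5965, 0.278), bar top 0.119, plate 0.091, bar yaw -16.5°, sizes 18 x 50 and 90 mm across. Grasping now.

Run:
```python
from h import *
for c in ["scene","top"]:
    f=np.load(c+"0.npz"); P=cloud(c,f["d"]); im=f["im"]
    print(c,"rim",fit(P,im,(.617,-.30),.010,.03,.13,False))
o=down(np.radians(-16.5)); x,y=.5966,.278
move_to([x,y,.18],o); set_gripper(.05,40)
move_straight([x,y,.096],.08)
print(get_tool_pos(),get_force()); set_gripper(0.0,40)
print(get_gripper_width(),get_grip_force(),get_force())
move_straight([x,y,.16],.06); wait(.3)
print(get_gripper_width(),get_grip_force(),get_force(),get_time())
im,d=grab_frame("wrist"); cv2.imwrite("pics/w2.png",im[:,:,::-1])
```

```text
scene rim {'n': 428, 'c': array([ 614.8, -294. ]), 's': array([164.3, 161.3]), 'a': 73.0, 'yaw': np.float64(70.2), 'zmed': np.float64(0.0143), 'mean': array([ 0.6174, -0.2914,  0.0143])}
top rim {'n': 518, 'c': array([ 616.2, -296.8]), 's': array([161.2, 166. ]), 'a': 72.9, 'yaw': np.float64(157.6), 'zmed': np.float64(0.0142), 'mean': array([ 0.614 , -0.2981,  0.0146])}
[0.5969903  0.27805068 0.09661678] [-0.07960731 -0.26692115  0.01294642]
0.016933753118218528 40.166484117507935 [-0.07298967 -0.56198516  3.63074135]
0.017277552193492297 39.64384138584137 [ 0.26778701 -0.80299595 -1.3180007 ] 6.8083
```

View pics/w2.png

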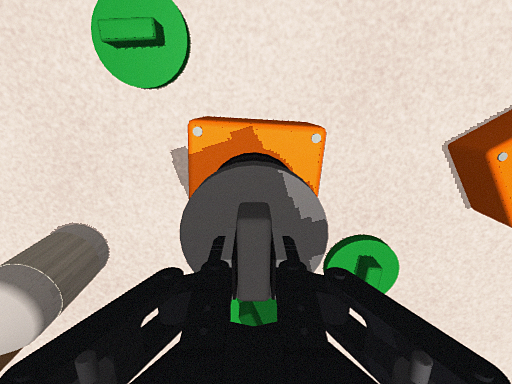

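The cover is held by its bar at (253,245), level and clear of the pump; width 17 mm and weight about 1.3 N. The tray rim from two views gives centre (0.6155, -0.2955), rim z 0.0143 and size about 162 mm. Next I carry it over the tray.

Run:
```python
from h import *
move_straight([.5966,.278,.26],.12)
try: move_straight([.6155,-.2955,.26],.15)
except PlanningError as e:
    print(e); move_to([.6155,-.2955,.26],down(np.radians(-16.5)))
print(get_gripper_width(),get_grip_force(),get_time(),get_tool_pos())
M=camera_model("wrist"); im,d=grab_frame("wrist"); P=cloud("wrist",d,M)
print("rim",fit(P,im,(.6155,-.2955),.009,.022,.125,False))
im2,d2=grab_frame("top"); P=cloud("top",d2); print("top plate",fit(P,im2,(.6155,-.2955),.16,.30,.07))
cv2.imwrite("pics/w3.png",im[:,:,::-1])
```

```text
0.017250099600048197 39.6436607837677 11.8167 [ 0.61564488 -0.29513232  0.25998424]
rim {'n': 998, 'c': array([ 637.4, -303.2]), 's': array([160.1, 111.5]), 'a': 72.6, 'yaw': np.float64(72.8), 'zmed': np.float64(0.0146), 'mean': array([ 0.6596, -0.3102,  0.0145])}
top plate {'n': 0, 'c': array([0., 0.]), 's': array([0., 0.]), 'a': 0.0, 'yaw': np.float64(nan), 'zmed': np.float64(nan), 'mean': array([nan, nan, nan])}
  avg = a.mean(axis, **keepdims_kw)
  ret = um.true_divide(
h.py:16: RuntimeWarning: Degrees of freedom <= 0 for slice
  w,V=np.linalg.eigh(np.cov(q[:,:2].T));
  c *= np.true_divide(1, fact)
  c *= np.true_divide(1, fact)
  return _methods._mean(a, axis=axis, dtype=dtype,
  ret = ret.dtype.type(ret / rcount)
h.py:17: RuntimeWarning: Mean of empty slice.
  return dict(n=len(q),c=np.round(c,1),s=np.round(s,1),a=round(a,1),yaw=round(np.degrees(np.arctan2(V[1,1],V[0,1])),1),zmed=np.median(q[:,2]).round(4),mean=q.mean(0).round(4))
```

View pics/w3.png

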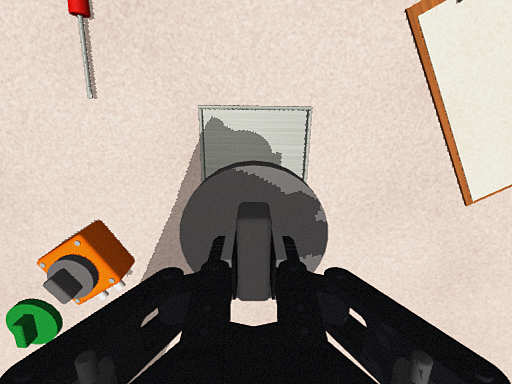

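The cover is held over the tray; the tray's far edge shows at rows 105-110, columns 199-312. The visible part of the rim gives a tray centre of about (0.614, -0.296), which agrees. Lowering until contact, then releasing.

Run:
```python
from h import *
x,y=.615,-.296
move_straight([x,y,.06],.12); f0=get_force()[2]
move_straight([x,y,.032],.05); wait(.1)
z=.030
while z>.018:
    z-=.0015; move_straight([x,y,z],.02)
    f=get_force()[2]-f0
    if abs(f)>3: break
wait(.2)
print(z,f,get_tool_pos(),get_grip_force(),get_time())
set_gripper(.045); wait(.2)
move_straight([x,y,.15],.1)
move_to([.52,-.26,.33],down(np.radians(-16.5))); wait(.2)
for c in ["top","wrist"]:
    M=camera_model(c); im,d=grab_frame(c); P=cloud(c,d,M)
    for n,a in dict(bar=(.036,.065,.06),plate=(.015,.025,.055)).items(): print(c,n,fit(P,im,(x,y),*a))
    print(c,"rim",fit(P,im,(x,y),.009,.0175,.125,False))
    cv2.imwrite(f"pics/{c}4.png",im[:,:,::-1])
    if c=="top": print("pump bar start .596,.277; small cover:",fit(P,im,(.531,.012),.09,.12,.05))
f=np.load("top0.npz"); print(fit(cloud("top",f["d"]),f["im"],(.531,.012),.09,.12,.05))
print(get_time(),get_gripper_width(),get_force())
```

```text
0.023999999999999994 5.916669731907749 [ 0.61521883 -0.29620809  0.02448383] 40.43936848640442 15.8167
top bar {'n': 6, 'c': array([ 612.8, -298.3]), 's': array([ 9.4, 50.7]), 'a': 64.9, 'yaw': np.float64(153.9), 'zmed': np.float64(0.0426), 'mean': array([ 0.6127, -0.2979,  0.0421])}
top plate {'n': 342, 'c': array([ 620. , -283.6]), 's': array([71.2, 90.9]), 'a': 67.1, 'yaw': np.float64(164.7), 'zmed': np.float64(0.02), 'mean': array([ 0.6169, -0.2804,  0.02  ])}
top rim {'n': 354, 'c': array([ 622.8, -272.1]), 's': array([125.1, 171.8]), 'a': 66.7, 'yaw': np.float64(152.9), 'zmed': np.float64(0.0138), 'mean': array([ 0.632 , -0.263 ,  0.0134])}
pump bar start .596,.277; small cover: {'n': 99, 'c': array([536.6,   4.6]), 's': array([40.5, 18.1]), 'a': 19.2, 'yaw': np.float64(-161.4), 'zmed': np.float64(0.1031), 'mean': array([0.5359, 0.0048, 0.1029])}
wrist bar {'n': 423, 'c': array([ 614.3, -296.4]), 's': array([16.9, 49.5]), 'a': 73.5, 'yaw': np.float64(163.6), 'zmed': np.float64(0.0467), 'mean': array([ 0.6146, -0.2962,  0.0467])}
wrist plate {'n': 2326, 'c': array([ 614.1, -295.9]), 's': array([90. , 90.3]), 'a': 74.1, 'yaw': np.float64(75.2), 'zmed': np.float64(0.0191), 'mean': array([ 0.6152, -0.2964,  0.0191])}
wrist rim {'n': 1528, 'c': array([ 613.9, -296. ]), 's': array([160.3, 160.2]), 'a': 72.8, 'yaw': np.float64(63.3), 'zmed': np.float64(0.0147), 'mean': array([ 0.6235, -0.2988,  0.0145])}
{'n': 96, 'c': array([536.4,   4.6]), 's': array([40., 18.]), 'a': 18.6, 'yaw': np.float64(-162.2), 'zmed': np.float64(0.1035), 'mean': array([0.5359, 0.0049, 0.1035])}
18.95 0.04469030018169584 [-0.26255656 -0.31370966  0.43954169]
```

View pics/wrist4.png

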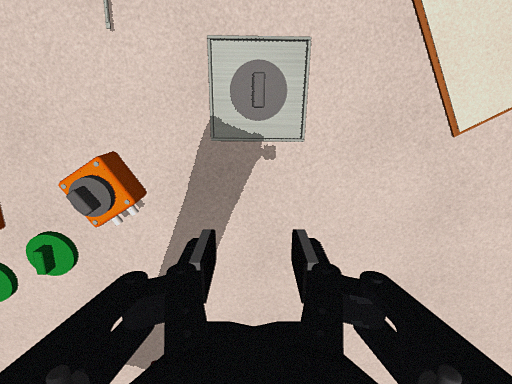

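View pics/top4.png

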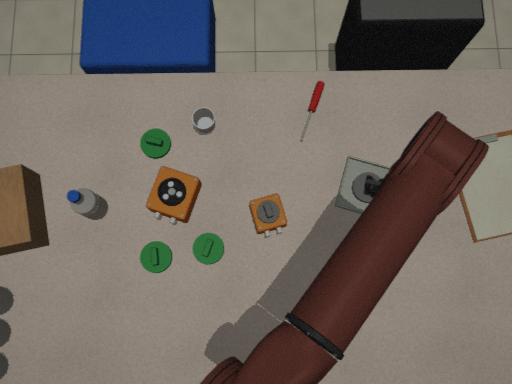

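The wrist view shows the cover flat in the middle of the tray at (258,90), bar up, with its plate at 0.019 and its centre within 1 mm of the tray's. The top view shows the pump at (174,194) and the small cover at (268,211) where they started. Handing in.

```bash
python3 -c "
from workcell import *
print(sign_off())"
```

```text
the job is handed in; nothing more can be done
None
```

The larger pump's cover now lies flat in the middle of the tray with its grip bar up, lowered until it touched the floor and then released; both pumps and the smaller cover look unmoved, and the job is handed in (no verdict was returned).

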